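# Dispense one sample dish and set it on the balance

## Task

Push the dish dispenser's spring slide fully in so that it ejects the bottom dish of the stack onto the delivery tongue, then let the slide spring fully home so that the stack drops down for the next one. Take the ejected dish, keep it level, and set it down gently (not dropped, without pressing on the pan) in the middle of the balance pan. Dispense only this one dish: leave the others in the magazine and leave everything else on the bench where it stands.

Things in the scene. Friction and masses are not known exactly. Their poses are not given: they have to be found in the camera images.
- dispenser: Dish dispenser, fixed: aluminium base 190 x 84 mm, clear square magazine with five stacked dishes, narrow delivery tongue at one end, push slide at the other. Origin on the bench; +x is the way the slide is pushed and the dish comes out (towards world +y, within 20 degrees), z up. Here the magazine axis is at x = 36 mm, slide rails at y = +-34 mm, x = -118 to 0, up to z = 40 mm.
- slide (a joint): Push slide, m: 0 = home, 0.095 = fully in at its stop; moves along dispenser +x. Its spring pushes back with 3 N at home, 8 N fully in, and returns it when let go. The blade (12.5 mm thick, V nose) meets the bottom dish after about 3 mm and carries it straight onto the tongue, 91 mm from where it stood. The rest of the stack rides on the blade and drops to the floor when the slide is home.
- push_plate (a point): Middle of the outer face of the slide's upright push plate, 65 mm above the bench; press here towards dispenser +x. It moves with the slide; at home it is at x = -140 mm, y = 0 in the dispenser frame. Steel plate with a black rubber face, 52 mm wide, 8 mm thick, from 28 to 92 mm above the bench.
- magazine (a point): Middle of the magazine on its floor, 24 mm above the bench, where the bottom dish stands; axes as the dispenser's. The clear walls measure 71 x 71 mm outside, their top 122 mm above the bench.
- tongue (a point): Point on top of the delivery tongue (24 mm above the bench) where the middle of an ejected dish comes to lie, give or take a few mm; 92 mm from the magazine's middle along dispenser +x. The tongue is 40 mm wide, narrower than a dish, and 4 mm thick, with a lip 4 mm high at its end 42 mm farther on. Open from above and on both sides.
- dish1: Round lidded sample dish of off-white plastic, 60 mm in diameter, 16 mm high, about 25 g, lid and base in one piece; the lowest of the stack at the start. Origin at the centre of its underside, z up.
- dish2: Dish like the others, second from the bottom at the start. Origin at the centre of its underside.
- dish3: Dish like the others, third from the bottom. Origin at the centre of its underside.
- dish4: Dish like the others, fourth from the bottom. Origin at the centre of its underside.
- dish5: Dish like the others, the top one of the stack. Origin at the centre of its underside.
- balance: Top-loading precision balance, fixed: white housing 290 x 195 mm, 68 mm high, round steel pan above it, grey display panel on the side towards the robot. Origin on the bench under the pan's middle; its -x points to the display; housing from x = -190 to +100 mm. Stands on the other side of the bench's middle from the dispenser.
- pan_mid (a point): Middle of the top of the balance's round pan (124 mm in diameter, 5 mm thick), 84 mm above the bench.
- pan (a joint): How far the pan is pressed down, m (0 = at rest). It is on an overload spring: gives from about 2.4 N, 3 N per mm, stop at 5 mm. A dish's own weight does not move it.
- beaker: Glass beaker, 72 mm in diameter, 95 mm tall, standing behind the task's things. Origin at the centre of its foot.
- wash_bottle: White plastic wash bottle with a bent spout, 66 mm in diameter, 190 mm tall. Origin at the centre of its foot.
- jar: Amber glass jar with a black cap, 64 mm in diameter, 85 mm tall. Origin at the centre of its foot.
- spatula: Steel lab spatula lying flat between dispenser and balance, 180 mm long, up to 5 mm high, long along its x. Origin near its middle, on the bench.
- logbook: Dark logbook lying flat, 150 x 210 x 14 mm. Origin at the centre of its underside.
Things that resemble listed ones, but are neither listed nor needed, are in the scene too. What is shaped like the dish5 but green, turquoise or yellow is not meant.

How it is judged:
On the way, in this order (a step that is already met when the one before it is completed fails the run):
1. the slide is pushed fully in and the bottom dish is out on the tongue (value of joint slide above 0.089 m and x of dish1 in the frame of magazine above 0.08 m and z of dish1 in the frame of magazine above -0.004 m), for 0.05 s.
2. the slide has sprung home and the other four dishes have dropped down one place, with the ejected dish clear of the magazine (value of joint slide below 0.004 m and x of dish1 in the frame of magazine above 0.07 m and z of dish2 in the frame of magazine below 0.004 m and z of dish3 in the frame of magazine below 0.02 m and z of dish4 in the frame of magazine below 0.036 m and z of dish5 in the frame of magazine below 0.052 m), for 0.2 s.
At the end, for the whole second after the job is handed in: The ejected dish (dish1) stands level (within 0.1 rad) and still on the balance pan, its centre within 20 mm of the pan's middle, released; the slide is home (within 4 mm); the other four dishes stand in the magazine, dropped down one place (each within 8 mm of its axis and 4 mm of its height) (horizontal distance between dish1 and pan_mid below 0.02 m and z of dish1 in the frame of pan_mid between -0.004 and 0.004 m and angle between dish1's own z axis and vertical below 0.1 rad and linear speed of dish1 below 0.02 m/s and contact force between the fingers and dish1 below 0.1 N and value of joint slide below 0.004 m and horizontal distance between each of dish2, dish3, dish4, dish5 and magazine below 0.008 m and z of dish2 in the frame of magazine below 0.004 m and z of dish3 in the frame of magazine below 0.02 m and z of dish4 in the frame of magazine below 0.036 m and z of dish5 in the frame of magazine below 0.052 m); the robot touches nothing.
It fails at once if another dish leaves the magazine (more than 15 mm off its axis) (horizontal distance between any of dish2, dish3, dish4, dish5 and magazine above 0.015 m).
It fails at once if the ejected dish is tipped by more than 0.45 rad or falls to the bench (angle between dish1's own z axis and vertical above 0.45 rad or height (world z) of dish1 below 0.012 m).
It fails at once if the dish is let go more than 12 mm above the pan (horizontal distance between dish1 and pan_mid below 0.08 m and z of dish1 in the frame of pan_mid above 0.012 m and contact force between the fingers and dish1 below 0.02 N).
It fails at once if the pan is pressed down more than 3.5 mm (about 13 N) (value of joint pan above 0.0035 m).
It fails at once if the beaker, wash bottle, jar, spatula or logbook is moved by more than 20 mm (distance of any of beaker, wash_bottle, jar, spatula, logbook from where it was at the start of the episode above 0.02 m).
It also fails if it takes over 54 s, if anything falls off the work surface, if the arm or the gripper's body presses on something with over 40 N, if the wrist force passes 120 N, or if a joint passes its speed limit or range.

## Robot

A 6-joint arm with a two-finger parallel gripper is mounted at the origin on the work surface. World frame = base frame: x ahead of the robot, y to its left, z up, the work surface at z = 0. Lengths are in m, angles in rad, forces in N, time in s.
With the tool pointing down it reaches from about 0.35 to 0.775 m from the base axis. Payload 5.5 kg.
Tool frame: the origin (TCP) lies between the finger pads; the fingertips stand 22 mm ahead of it and the grasp point (between the pads) lies 3 mm ahead of it (env.finger_overhang is the distance from the TCP to the fingertips, in m); y points along the fingers, x is the direction in which the jaws open and shut, and the axes are right-handed (so a half turn about y gives the same grasp; the last joint's range is limited). The gripper opens to 85 mm and grips with 20 to 120 N. Pads are 22 mm wide; open, the fingers measure 114 mm over their backs; the gripper's body (76 mm by 85 mm) begins 54 mm behind the grasp point. The pads swing forward as they close: fully open they stand 13 mm farther back than shut.
Start: joints at [-1.472, 0.313, 0.046, 1.304, 0, 1.431], TCP at [0.136, -0.559, 0.253] pointing down, gripper open.
Joint ranges: [-2.76, 2.76], [-0.86, 1.69], [-1.03, 1.26], [-2.2, 2.34], [-1.47, 1.5], [-3.14, 3.14]. Speed limits (rad/s): [2.57, 2.57, 3.14, 3.14, 3.14, 3.14].

## Interface

Orientations are given as a unit quaternion [w, x, y, z].
In Python, from workcell import monitor, cams, job, env gives the robot as it stands.
- The arm moves only by the tool drive_tool, never from a script. Its argument "plan" is text: rows parted by semicolons, each of 7 numbers parted by spaces: the opening, from -1 (shut) to 1 (fully open), then the shift along the tool's x, y, z in mm, then the turn, a rotation vector about the tool's x, y, z in degrees. In form: gripper x y z rx ry rz; .... A call has 1 to 8 rows; each row shifts and turns the pose as measured when the row begins, along the tool's axes as they then stand; what a row does not reach is not made up. A row lasts 1/8 s, in which the tool goes at most 62.5 mm and 10.7 degrees, less where a joint would pass 70% of its speed; a pose out of reach is approached as far as the arm can. A call is refused whole if a number of a shift passes 62.5 or a number of a turn 10.7, either way. A call with a gripper value outside its range is refused whole. The fingers move at their own pace and stop on an object; "grip_force" is the grip in N (left out, the last holds). Time passes only in rows, so rows that do not move let the fingers close. It gives the time, the measured TCP pose, the force and the opening at its end, in the units of the state.
- monitor.get_state(): the state, without advancing time (a new reading comes with each control period).
- cams.read_camera(name): name is "side" or "top" or "wrist"; returns (picture, depth): 420x560x3 uint8, red, green, blue; 420x560 float32, m along the optical axis (not along the pixel's ray), 0 where there is no reading.
- cams.calibration(name): a dict with "fx", "fy", "cx", "cy" (pixels), "D" ([k1, k2, p1, p2, k3] as OpenCV has them; the pictures are not rectified), "R" (3x3) and "t" (3): a world point X has camera coordinates R X + t. Camera axes: x right, y down, z forward; pixel columns grow to the right and rows downward; lengths in m; the calibration is good to about 2 mm. A picture is of the moment at which its call begins: read the wrist's pose just before it. calibration takes no time and is no camera call; for the wrist camera it gives the pose at the moment of the call.
- job.hand_in(): hands the job in, once; it reports no verdict.
The state is a dict: "clock": time; "joint_pos": joint angles; "qvel": joint speeds; "tau": joint torques, N m; "tcp_pos": TCP position; "orientation": TCP orientation; "wrist_force": force on the tool from outside, world axes, zero at the start; "ft_torque": the same for the moment, N m; "finger_gap": finger opening in m.
Only numpy, scipy, OpenCV 4.12 (cv2) and the standard library are available. Lean on these libraries where they do the work, as an engineer would, in place of code of your own. Each camera call takes 0.05 s, during which the arm holds its last target.

## Working session

There is one attempt and no reset: what is moved stays moved. The work goes in short steps, Python scripts to look and compute and a tool call to move; the robot and the scene stay as the last step left them, time stands still between calls to the robot, and variables do not carry over. Pictures are saved under pics/ and viewed, and the job is handed in when it is done.

Besides the shell and the picture viewer there is one more tool, called after ">>>" in YAML: its name, and indented under it one key for each argument. drive_tool: Moves the arm, as the interface text tells. Its arguments: {"type":"object","properties":{"plan":{"type":"string"},"grip_force":{"type":"number"}},"required":["plan"]}

```bash
ls; mkdir -p pics; cat > h.py <<'E'
import numpy as np, cv2
from workcell import monitor, cams, job, env
def grab(n):
    c=cams.calibration(n); im,d=cams.read_camera(n); return c,im,d
def K(c): return np.array([[c['fx'],0,c['cx']],[0,c['fy'],c['cy']],[0,0,1]])
def ray(c,uv):
    p=cv2.undistortPoints(np.array([[uv]],float),K(c),np.array(c['D'])).reshape(2)
    R=np.array(c['R']);t=np.array(c['t'])
    return -R.T@t, R.T@np.array([p[0],p[1],1])
def onz(c,uv,z):
    o,d=ray(c,uv); return o+d*(z-o[2])/d[2]
def proj(c,X):
    r,_=cv2.Rodrigues(np.array(c['R'],float))
    return cv2.projectPoints(np.array(X,float).reshape(-1,1,3),r,np.array(c['t'],float),K(c),np.array(c['D'],float))[0].reshape(-1,2)
def pt(c,d,uv):
    u,v=uv; z=np.median(d[v-1:v+2,u-1:u+2]); o,r=ray(c,uv); return o+r*z
def save(n,im): cv2.imwrite('pics/'+n,cv2.cvtColor(im,cv2.COLOR_RGB2BGR))
E
python3 - <<'E'
from h import *
s=monitor.get_state(); print(s)
for n in ['top','side']:
    c,im,d=grab(n); save(n+'0.png',im); np.savez(n+'0.npz',im=im,d=d); print(n,np.round(-np.array(c['R']).T@np.array(c['t']),3))
print(env.finger_overhang)
E
```

```text
pics
{'clock': 0.0, 'joint_pos': array([-1.47157043e+00,  3.13956216e-01,  4.50048355e-02,  1.30362229e+00,
       -1.00208959e-05,  1.43120960e+00]), 'qvel': array([-0.00103508,  0.00138628,  0.0009759 ,  0.00166781,  0.00026719,
       -0.00104821]), 'tau': array([-5.52550282e-04, -4.80629611e+01,  2.98532706e+01,  1.94533705e-02,
       -1.68971487e-04, -2.00076738e-05]), 'tcp_pos': array([ 0.13596409, -0.55821048,  0.25244456]), 'orientation': array([ 0.55645169, -0.55555017,  0.43731604, -0.43644038]), 'wrist_force': array([-0.08189865, -1.0661828 ,  0.68774462]), 'ft_torque': array([-0.02916412, -0.00259256,  0.02449781]), 'finger_gap': 0.08555641952384588}
top [ 0.189 -0.022  1.796]
side [0.059 1.073 0.974]
0.022
```

View pics/top0.png

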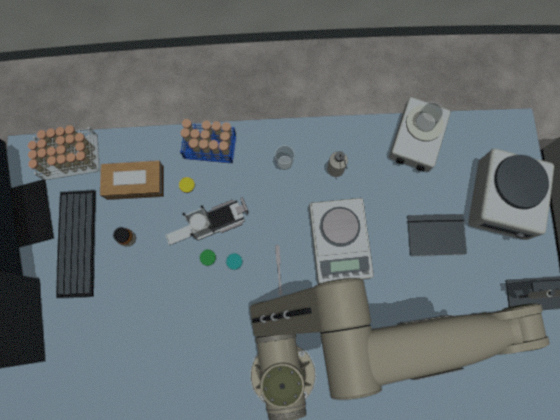

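View pics/side0.png

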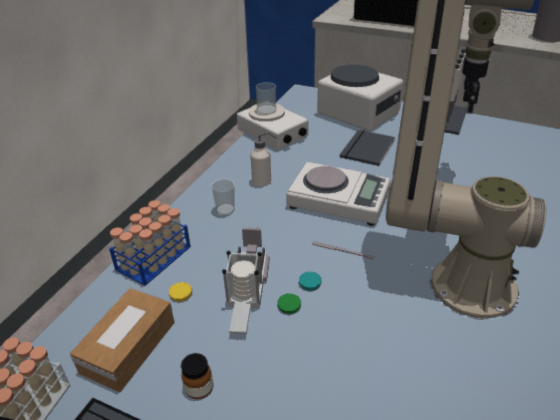

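```bash
python3 - <<'E'
from scipy.spatial.transform import Rotation as R
q=[0.55645169, -0.55555017,  0.43731604, -0.43644038]
print(R.from_quat(q[1:]+q[:1]).as_matrix().round(3))
E
```

```text
[[ 0.237 -0.     0.972]
 [-0.972  0.002  0.237]
 [-0.002 -1.     0.   ]]
```

```bash
python3 - <<'E'
from h import *
for n,(x0,x1,y0,y1) in {'top':(150,390,140,290),'side':(190,410,140,340)}.items():
    im=np.load(n+'0.npz')['im'][y0:y1,x0:x1]
    save(n+'0c.png',cv2.resize(im,None,fx=3 if n=='top' else 3,fy=3,interpolation=cv2.INTER_CUBIC))
E
```

```text
(no output)
```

View pics/top0c.png

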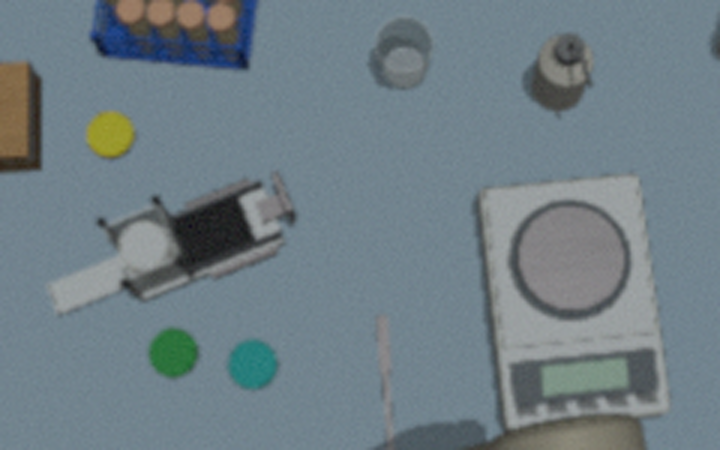

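View pics/side0c.png

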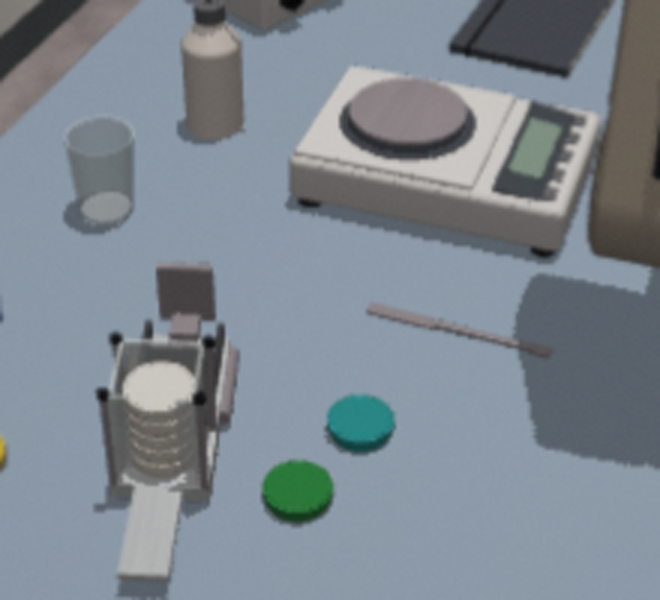

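```bash
python3 - <<'E'
from h import *
c=cams.calibration('top'); print(c['fx'],c['D'])
z=np.load('top0.npz'); im,d=z['im'],z['d']
f=lambda u,v:(150+u/3-1/3,140+v/3-1/3)
P=lambda n,u,v,h: print(n,onz(c,f(u,v),h).round(4), pt(c,d,tuple(int(round(q)) for q in f(u,v))).round(4))
P('dishtop',145,246,.104)
P('tongue end a',50,285,.028);P('tongue end b',63,314,.028)
P('plate top a',277,173,.092);P('plate top b',293,217,.092)
P('plate mid',284,197,.092)
for a in [(100,222),(155,202),(127,286),(186,264)]: P('post',*a,.122)
P('pan',571,258,.084)
P('spat',383,318,.0); P('spat2',391,445,0)
P('bottle',568,48,.19);P('beaker',405,65,0)
P('bal',480,190,.068);P('bal',637,178,.068);P('bal',663,410,.068);P('bal',508,428,.068)
# pan ellipse
hsv=cv2.cvtColor(im,cv2.COLOR_RGB2HSV)
print(im[226,341],im[222,198],im[236,178],im[213,244],im[230,365])
# depth map above bench for dispenser
ys,xs=np.mgrid[0:420,0:560]
uv=np.stack([xs,ys],-1).reshape(-1,1,2).astype(float)
p=cv2.undistortPoints(uv,K(c),np.array(c['D'])).reshape(420,560,2)
R=np.array(c['R']);t=np.array(c['t'])
X=(np.dstack([p,np.ones((420,560))])*d[...,None]-t)@R
np.save('Xtop.npy',X)
for lo,hi,n in [(.098,.110,'dish')]:
    m=(X[...,2]>lo)&(X[...,2]<hi)&(d>0); m[:,:185]=0;m[:,215:]=0;m[:210]=0;m[240:]=0
    print(n,m.sum(),X[m].mean(0),X[m].min(0),X[m].max(0))
m=(X[...,2]>.079)&(X[...,2]<.092)&(d>0); m[:,:310]=0;m[:,372:]=0;m[:195]=0;m[255:]=0
Q=X[m];print('pan',m.sum(),Q.mean(0),Q.min(0),Q.max(0))
m=(X[...,2]>.012)&(X[...,2]<.035)&(d>0); m[:,:160]=0;m[:,188:]=0;m[:220]=0;m[250:]=0
Q=X[m];print('tongue',m.sum(),Q.mean(0),Q.min(0),Q.max(0))
m=(X[...,2]>.06)&(X[...,2]<.11)&(d>0); m[:,:236]=0;m[:,255:]=0;m[:190]=0;m[230:]=0
Q=X[m];print('plate',m.sum(),Q.mean(0),Q.min(0),Q.max(0)); print(Q.round(3))
E
```

```text
498.56481762088214 [-0.11182346  0.          0.          0.          0.        ]
dishtop [0.5349 0.2654 0.104 ] [0.5335 0.2652 0.1051]
tongue end a [0.5087 0.3946 0.028 ] [0.5087 0.3975 0.0212]
tongue end b [0.4725 0.379  0.028 ] [0.4754 0.3803 0.017 ]
plate top a [0.6164 0.1103 0.092 ] [0.6401 0.1171 0.0027]
plate top b [0.5626 0.0935 0.092 ] [0.5721 0.0976 0.049 ]
plate mid [0.5871 0.1031 0.092 ] [0.5891 0.1045 0.0887]
post [0.5622 0.314  0.122 ] [0.5608 0.3138 0.123 ]
post [0.5823 0.2499 0.122 ] [0.5835 0.2518 0.1172]
post [0.4859 0.2838 0.122 ] [0.4861 0.2841 0.1206]
post [0.5078 0.2157 0.122 ] [0.5214 0.2255 0.0441]
pan [ 0.4979 -0.2276  0.084 ] [ 0.4969 -0.2276  0.0832]
spat [ 0.4518 -0.0045  0.    ] [ 0.4503 -0.0033  0.0018]
spat2 [ 0.2985 -0.0063  0.    ] [ 0.2982 -0.0063  0.0044]
bottle [ 0.7193 -0.2303  0.19  ] [ 0.7284 -0.2343  0.1586]
beaker [ 0.7706 -0.0483  0.    ] [ 0.7702 -0.0496  0.0049]
bal [ 0.5886 -0.1279  0.068 ] [ 0.5921 -0.13    0.0526]
bal [ 0.5931 -0.3158  0.068 ] [ 0.5951 -0.3172  0.0596]
bal [ 0.3168 -0.3226  0.068 ] [ 0.3183 -0.3247  0.0628]
bal [ 0.3064 -
[... 718 characters left out ...]
0.088]
 [0.607 0.111 0.092]
 [0.608 0.107 0.088]
 [0.605 0.115 0.083]
 [0.603 0.111 0.094]
 [0.604 0.108 0.086]
 [0.601 0.111 0.086]
 [0.599 0.107 0.095]
 [0.6   0.104 0.087]
 [0.597 0.111 0.089]
 [0.596 0.108 0.09 ]
 [0.597 0.104 0.087]
 [0.592 0.108 0.091]
 [0.593 0.104 0.089]
 [0.591 0.1   0.095]
 [0.59  0.108 0.085]
 [0.589 0.104 0.09 ]
 [0.589 0.101 0.089]
 [0.586 0.105 0.087]
 [0.586 0.101 0.088]
 [0.58  0.104 0.096]
 [0.581 0.101 0.093]
 [0.582 0.098 0.087]
 [0.576 0.104 0.101]
 [0.577 0.101 0.095]
 [0.578 0.098 0.09 ]
 [0.576 0.102 0.084]
 [0.576 0.098 0.083]
 [0.575 0.095 0.083]
 [0.57  0.101 0.093]
 [0.571 0.098 0.089]
 [0.572 0.095 0.082]
 [0.569 0.099 0.079]
 [0.571 0.096 0.073]]
```

```bash
cat > plan.py <<'E'
import sys
from h import *
from scipy.spatial.transform import Rotation as Ro
# usage: plan.py x y z yawdeg(tool z) [mm/row] [deg/row] [n]
a=[float(v) for v in sys.argv[1:]]
T=np.array(a[:3]);yaw=np.radians(a[3]);vm=a[4] if len(a)>4 else 60;wm=a[5] if len(a)>5 else 10;n=int(a[6]) if len(a)>6 else 8
zt=np.array([np.cos(yaw),np.sin(yaw),0]);y=np.array([0,0,-1.]);Rt=Ro.from_matrix(np.c_[np.cross(y,zt),y,zt])
s=monitor.get_state();p=s['tcp_pos'].copy();q=s['orientation'];R=Ro.from_quat([*q[1:],q[0]])
print('t',round(s['clock'],2),'pos',p.round(4),'zyaw',np.degrees(np.arctan2(*R.as_matrix()[[1,0],2])).round(2),'ydown',R.as_matrix()[:,1].round(4),'F',s['wrist_force'].round(1),'gap',round(s['finger_gap'],4))
for i in range(n):
    e=T-p; L=np.linalg.norm(e)*1000; r=(R.inv()*Rt).as_rotvec(degrees=True); W=np.linalg.norm(r)
    if L<.3 and W<.1: break
    st=e*min(1,vm/max(L,1e-9)); r=r*min(1,wm/max(W,1e-9))
    print(' '.join('%.1f'%v for v in [*(R.inv().apply(st)*1000),*r]),end='; ')
    p=p+st; R=R*Ro.from_rotvec(r,degrees=True)
print('\nend',p.round(3))
E
python3 plan.py .611 .058 .25 110
```

```text
t 0.1 pos [ 0.136  -0.5583  0.2525] zyaw 13.68 ydown [-2.0e-04  1.7e-03 -1.0e+00] F [-1.1 -0.8  1. ] gap 0.0855
-37.5 0.3 46.8 -0.0 -10.0 -0.0; -28.8 0.3 52.6 -0.0 -10.0 -0.0; -19.2 0.2 56.8 -0.0 -10.0 -0.0; -9.1 0.2 59.3 -0.0 -10.0 -0.0; 1.4 0.2 60.0 -0.0 -10.0 -0.0; 11.8 0.2 58.8 -0.0 -10.0 -0.0; 21.8 0.2 55.9 -0.0 -10.0 -0.0; 31.2 0.2 51.3 -0.0 -10.0 -0.0; 
end [ 0.429 -0.178  0.251]
```

>>> drive_tool:
  plan: "-1 -37 0 47 0 -10 0; -1 -29 0 53 0 -10 0; -1 -19 0 57 0 -10 0; -1 -9 0 59 0 -10 0; -1 1 0 60 0 -10 0; -1 12 0 59 0 -10 0; -1 22 0 56 0 -10 0; -1 31 0 51 0 -10 0"

```text
clock: 1.1
tcp_pos: [0.4282, -0.1652, 0.2498]
orientation: [0.708, -0.705, -0.035, 0.035]
wrist_force: [0.4, -1.4, 0.5]
finger_gap: 0.0001
```

```bash
python3 plan.py .611 .058 .25 110
```

```text
t 1.1 pos [ 0.4282 -0.1652  0.2498] zyaw 95.74 ydown [-5.0e-04  4.7e-03 -1.0e+00] F [ 0.4 -1.4  0.5] gap 0.0001
42.5 0.2 42.4 -0.2 -10.0 0.0; 49.2 0.0 34.4 -0.1 -4.3 0.0; 51.6 -0.0 30.6 -0.0 0.0 0.0; 51.6 -0.0 30.6 -0.0 0.0 0.0; 41.7 -0.0 24.7 -0.0 -0.0 -0.0; 
end [0.611 0.058 0.25 ]
```

>>> drive_tool:
  plan: "-1 42 0 42 0 -10 0; -1 49 0 34 0 -4.3 0; -1 52 0 31 0 0 0; -1 52 0 31 0 0 0; -1 42 0 25 0 0 0; -1 0 0 0 0 0 0"

```text
clock: 1.85
tcp_pos: [0.6147, 0.0726, 0.2476]
orientation: [0.697, -0.694, -0.128, 0.129]
wrist_force: [-0.1, -0.5, 0.2]
finger_gap: 0.0003
```

```bash
python3 - <<'E'
from h import *
print(monitor.get_state()['tcp_pos'])
for n in ['wrist','top','side']:
    c,im,d=grab(n); save(n+'1.png',im); np.savez(n+'1.npz',im=im,d=d,R=c['R'],t=c['t']); 
    if n=='wrist': print(np.round(-np.array(c['R']).T@np.array(c['t']),3),np.round(c['R'],3))
E
python3 plan.py .611 .058 .072 110
```

```text
[0.61472889 0.07255894 0.2476087 ]
[0.589 0.141 0.368] [[ 0.934  0.357 -0.002]
 [ 0.343 -0.895  0.284]
 [ 0.099 -0.266 -0.959]]
t 2.0 pos [0.6128 0.0693 0.2485] zyaw 110.72 ydown [-0.0037  0.0035 -1.    ] F [-0.6 -0.4  0.1] gap 0.0
-1.8 59.9 -3.6 -0.3 0.7 -0.1; -1.9 59.9 -3.4 -0.0 0.0 -0.0; -1.8 56.8 -3.2 -0.0 0.0 0.0; 
end [0.611 0.058 0.072]
```

View pics/wrist1.png

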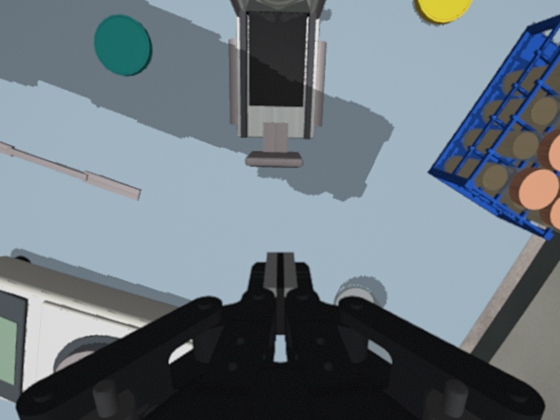

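View pics/side1.png

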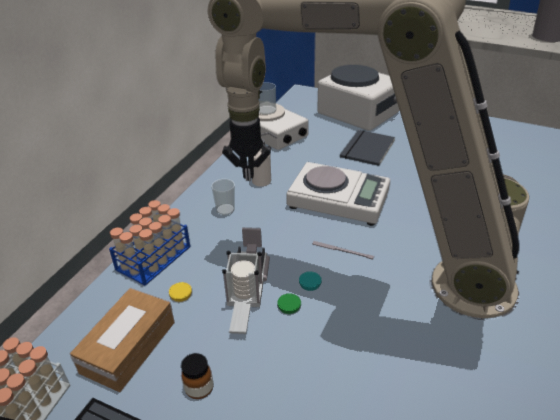

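```bash
python3 - <<'E'
from h import *
z=np.load('wrist1.npz');im,d=z['im'],z['d']
c=dict(cams.calibration('wrist'));c['R']=z['R'];c['t']=z['t']
save('w1c.png',cv2.resize(im[0:190,200:360],None,fx=4,fy=4,interpolation=cv2.INTER_CUBIC)[:600])
for n,uv,h in [('plate l',(247,158),.092),('plate r',(302,158),.092),('plate l bot',(247,165),.092),('plate r bot',(302,165),.092),('rail l near',(232,126),.04),('rail l far',(232,40),.04),('rail r near',(321,126),.04),('rail r far',(323,40),.04)]:
    print(n,onz(c,uv,h).round(4),pt(c,d,uv).round(4))
E
```

```text
plate l [0.5728 0.0997 0.092 ] [0.5728 0.0995 0.0911]
plate r [0.6186 0.1172 0.092 ] [ 0.6284  0.1094 -0.    ]
plate l bot [0.5749 0.0938 0.092 ] [0.5748 0.0935 0.0906]
plate r bot [0.621  0.1114 0.092 ] [ 6.315e-01  1.017e-01 -4.000e-04]
rail l near [0.5444 0.1175 0.04  ] [ 5.388e-01  1.146e-01 -4.000e-04]
rail l far [0.5184 0.194  0.04  ] [0.5143 0.1971 0.021 ]
rail r near [0.6301 0.1503 0.04  ] [ 6.351e-01  1.515e-01 -3.000e-04]
rail r far [0.6005 0.2254 0.04  ] [ 6.019e-01  2.358e-01 -1.000e-04]
```

View pics/w1c.png

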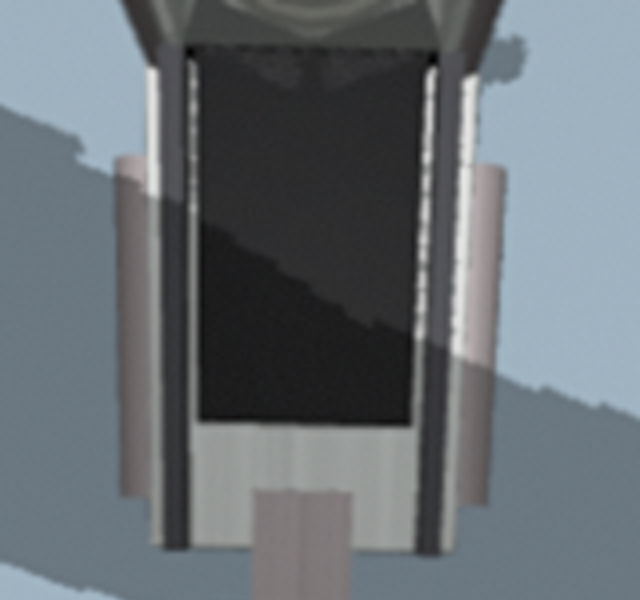

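>>> drive_tool:
  plan: "-1 -1 60 -9 0 0.7 0; -1 0 60 -2 0 0 0; -1 0 56 0 0 0 0; -1 0 0 0 0 0 0"

```text
clock: 2.5
tcp_pos: [0.614, 0.0525, 0.0723]
orientation: [0.698, -0.696, -0.12, 0.119]
wrist_force: [-1.7, 0.4, 0.4]
finger_gap: -0.0001
```

```bash
python3 plan.py .597 .1013 .072 110 20; python3 - <<'E'
from h import *
for n in ['wrist']:
    c,im,d=grab(n); save(n+'2.png',im); np.savez(n+'2.npz',im=im,d=d,R=c['R'],t=c['t']); 
E
```

```text
t 2.5 pos [0.614  0.0525 0.0723] zyaw 109.51 ydown [ 0.0014  0.0023 -1.    ] F [-1.7  0.4  0.4] gap -0.0001
0.1 0.2 20.0 -0.1 -0.5 0.1; 0.3 0.1 20.0 -0.0 -0.0 0.0; 0.2 0.1 11.6 -0.0 -0.0 -0.0; 
end [0.597 0.101 0.072]
```

View pics/wrist2.png

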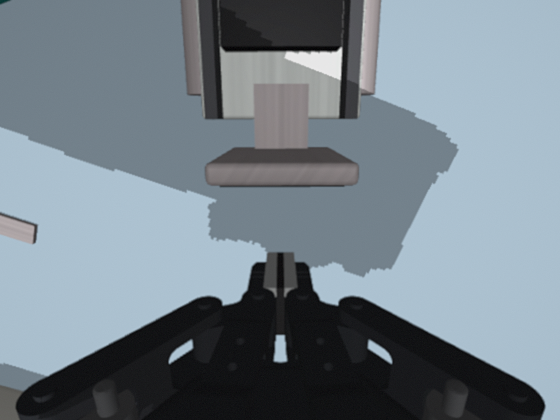

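>>> drive_tool:
  plan: "-1 0 0 30 0 -0.5 0; -1 0 0 12 0 0 0; -1 0 0 12 0 0 0; -1 0 0 12 0 0 0; -1 0 0 12 0 0 0; -1 0 0 12 0 0 0; -1 0 0 12 0 0 0"

```text
clock: 3.42
tcp_pos: [0.5906, 0.1389, 0.0874]
orientation: [-0.689, 0.705, 0.127, -0.11]
wrist_force: [2.8, -8.4, -5.9]
finger_gap: -0.0002
```

```bash
python3 plan.py .5645 .1906 .072 110 20
```

```text
t 3.42 pos [0.5906 0.1389 0.0874] zyaw 109.27 ydown [ 0.0279 -0.0174 -0.9995] F [ 2.8 -8.4 -5.9] gap -0.0002
-2.6 4.6 19.3 1.5 -0.7 1.2; -2.3 5.1 19.2 0.0 -0.0 -0.0; -2.3 5.1 19.1 -0.0 0.0 0.0; 
end [0.564 0.191 0.072]
```

>>> drive_tool:
  plan: "-1 -2 6 6 1 -0.5 1; -1 -1 6 8 0.5 0 0.3; -1 0 4 10 0 0 0; -1 0 2 10 0 0 0"

```text
clock: 3.92
tcp_pos: [0.5849, 0.1629, 0.0789]
orientation: [-0.691, 0.703, 0.124, -0.114]
wrist_force: [-2.4, -9.2, 2.4]
finger_gap: 0.0002
```

```bash
python3 plan.py .5683 .1802 .072 110 20;  python3 - <<'E'
from h import *
for n in ['wrist']:
    c,im,d=grab(n); save(n+'3.png',im); np.savez(n+'3.npz',im=im,d=d,R=c['R'],t=c['t']); 
E
```

```text
t 3.92 pos [0.5849 0.1629 0.0789] zyaw 109.36 ydown [ 0.0166 -0.0147 -0.9998] F [-2.4 -9.2  2.4] gap 0.0002
-8.0 5.1 17.6 1.1 -0.6 0.6; -1.9 1.4 4.3 0.0 0.0 0.0; 
end [0.568 0.18  0.072]
```

View pics/wrist3.png

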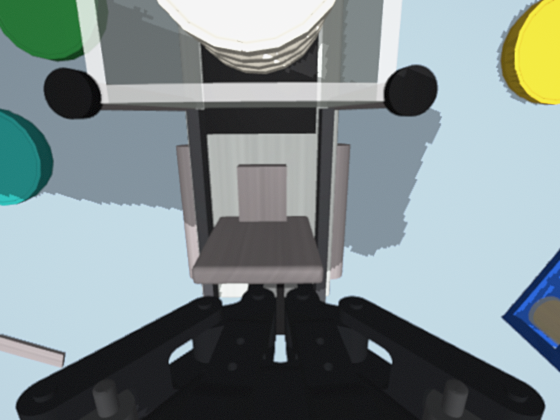

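>>> drive_tool:
  plan: "-1 -4 3 10 1 -0.5 0.5; -1 -4 2 11 0.3 0 0.3; -1 -2 2 12 0 0 0; -1 -1 1 12 0 0 0"

```text
clock: 4.47
tcp_pos: [0.5767, 0.1841, 0.0797]
orientation: [-0.682, 0.712, 0.125, -0.107]
wrist_force: [14.8, -52.5, -6.6]
finger_gap: 0.0002
```

```bash
python3 plan.py .5683 .1802 .072 110 20;  python3 - <<'E'
from h import *
for n in ['wrist','side','top']:
    c,im,d=grab(n); save(n+'4.png',im); np.savez(n+'4.npz',im=im,d=d,R=c['R'],t=c['t']); 
    if n=='side': save('side4c.png',cv2.resize(im[140:340,190:410],None,fx=3,fy=3,interpolation=cv2.INTER_CUBIC))
E
```

```text
t 4.47 pos [0.5767 0.1841 0.0797] zyaw 108.89 ydown [ 0.0314 -0.0373 -0.9988] F [ 14.8 -52.5  -6.6] gap 0.0002
-9.4 7.6 -0.6 2.6 -1.1 1.0; 
end [0.568 0.18  0.072]
```

View pics/wrist4.png

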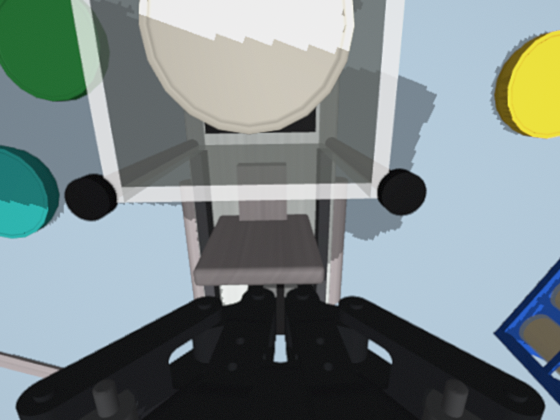

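View pics/side4c.png

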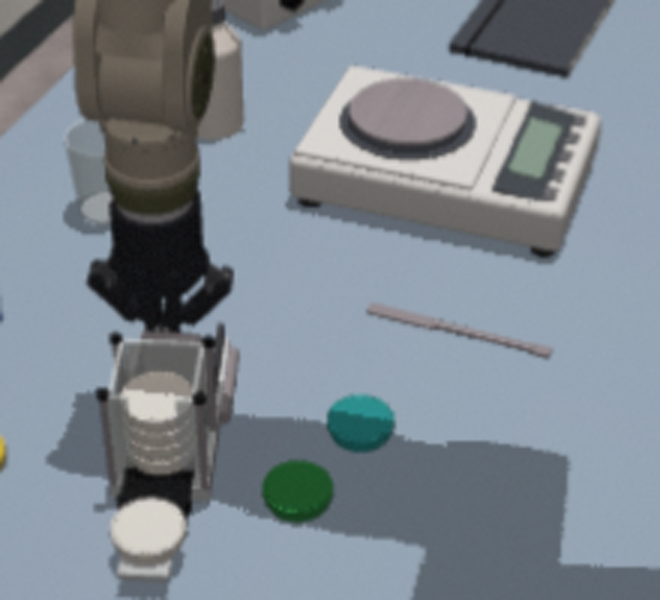

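```bash
python3 - <<'E'
from h import *
c=cams.calibration('side'); z=np.load('side4.npz');im,d=z['im'],z['d']
uv=(190+148/3,140+525/3)
X=onz(c,uv,.040); print('side',X, pt(c,d,(239,315)))
u=np.array([-.342,.94]); m=np.array([.535,.2655]); print((X[:2]-m)@u, (X[:2]-m)@[u[1],-u[0]])
# plate top: inner/outer edges in wrist view
z=np.load('wrist4.npz');c=dict(cams.calibration('wrist'));c['R']=z['R'];c['t']=z['t']
for uv in [(200,275),(322,275)]:
    P=onz(c,uv,.092);print(P.round(4),(P[:2]-m)@u+.036,pt(c,z['d'],uv))
c=cams.calibration('top'); z=np.load('top4.npz'); save('top4c.png',cv2.resize(z['im'][180:270,140:260],None,fx=5,fy=5,interpolation=cv2.INTER_CUBIC))
E
```

```text
side [0.50456434 0.35669498 0.04      ] [0.50668225 0.35478386 0.03709909]
0.09613227971593855 0.002579160853111583
[0.5424 0.1891 0.092 ] -0.03833546126212919 [0.54231452 0.18831151 0.09078805]
[0.5873 0.2041 0.092 ] -0.03965140934292772 [0.58774953 0.20348831 0.09088431]
```

View pics/top4c.png

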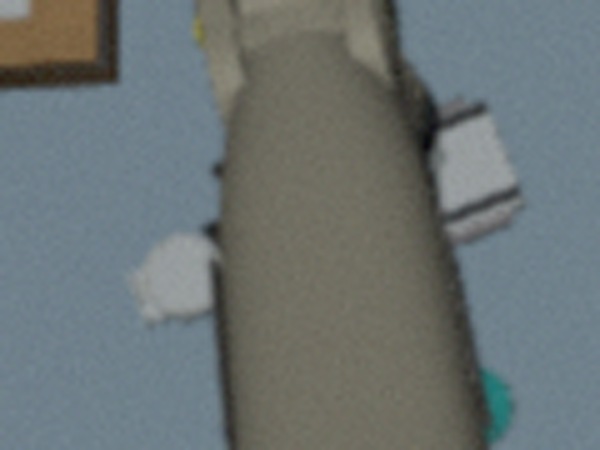

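>>> drive_tool:
  plan: "-1 0 0 -8 1 0 0.5; -1 0 0 -16 1 -0.5 0.5; -1 0 0 -18 0.5 -0.5 0; -1 0 0 -20 0 0 0; -1 0 0 -20 0 0 0; -1 0 0 -20 0 0 0; -1 0 0 -20 0 0 0; -1 0 0 -25 0 0 0"

```text
clock: 5.62
tcp_pos: [0.6329, 0.034, 0.088]
orientation: [-0.694, 0.699, 0.124, -0.117]
wrist_force: [-0.9, -0.5, 0.7]
finger_gap: -0.0006
```

```bash
python3 plan.py .614 .052 .20 110 50;  python3 - <<'E'
from h import *
for n in ['wrist','side']:
    c,im,d=grab(n); save(n+'5.png',im); np.savez(n+'5.npz',im=im,d=d,R=c['R'],t=c['t']); 
    if n=='side': save('side5c.png',cv2.resize(im[140:340,190:410],None,fx=3,fy=3,interpolation=cv2.INTER_CUBIC))
E
```

```text
t 5.62 pos [0.6329 0.034  0.088 ] zyaw 109.59 ydown [ 0.0107 -0.0058 -0.9999] F [-0.9 -0.5  0.7] gap -0.0006
-4.7 -48.8 9.7 0.5 -0.4 0.5; -5.0 -48.7 10.2 0.0 -0.0 0.0; -1.5 -14.6 3.0 0.0 0.0 -0.0; 
end [0.614 0.052 0.2  ]
```

View pics/wrist5.png

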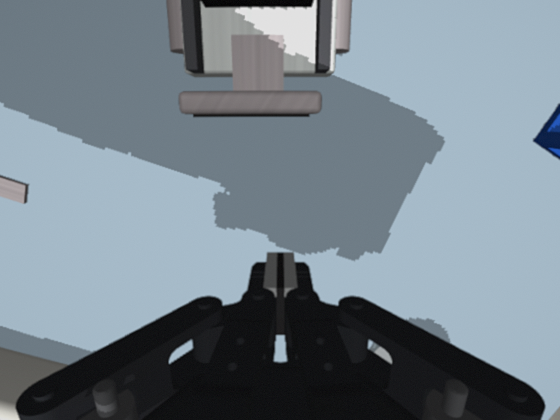

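View pics/side5c.png

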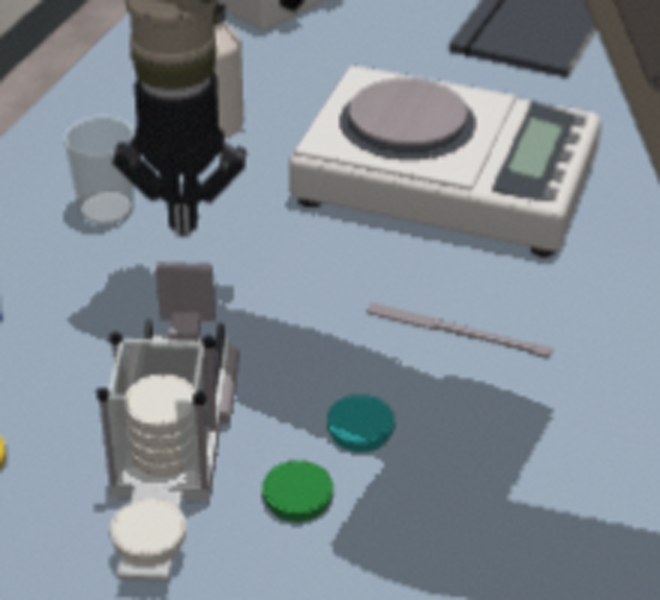

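>>> drive_tool:
  plan: "-1 0 -60 0 0.5 -0.4 0.5; -1 0 -60 10 0 0 0; 0.5 0 -10 58 0 0 0; 1 0 0 60 0 0 0; 1 0 0 60 0 0 0; 1 0 0 50 0 0 0; 1 0 0 30 0 0 0; 1 0 0 0 0 0 0"

```text
clock: 6.72
tcp_pos: [0.5388, 0.2936, 0.2225]
orientation: [0.698, -0.695, -0.121, 0.122]
wrist_force: [-0.3, -0.6, -0.0]
finger_gap: 0.0857
```

```bash
python3 plan.py .5217 .3097 .21 110 50;  python3 - <<'E'
from h import *
for n in ['wrist']:
    c,im,d=grab(n); save(n+'6.png',im); np.savez(n+'6.npz',im=im,d=d,R=c['R'],t=c['t']); 
E
```

```text
t 6.72 pos [0.5388 0.2936 0.2225] zyaw 109.8 ydown [-0.0018  0.005  -1.    ] F [-0.3 -0.6 -0. ] gap 0.0857
-10.6 12.6 20.9 -0.3 -0.2 0.0; 
end [0.522 0.31  0.21 ]
```

View pics/wrist6.png

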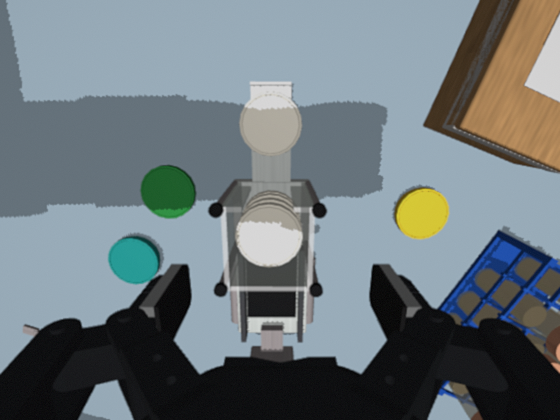

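```bash
python3 - <<'E'
from h import *
z=np.load('wrist6.npz');im,d=z['im'],z['d'];c=dict(cams.calibration('wrist'));c['R']=z['R'];c['t']=z['t']
g=cv2.GaussianBlur(cv2.cvtColor(im,cv2.COLOR_RGB2GRAY),(3,3),0)
print(cv2.HoughCircles(g[80:165,225:315],cv2.HOUGH_GRADIENT,1,40,param1=80,param2=15,minRadius=27,maxRadius=34))
P=onz(c,(270.7,124),.040);print(P,pt(c,d,(271,124)))
for uv in [(240,124),(301.5,124),(270.7,94),(270.7,154)]: print(onz(c,uv,.04).round(4))
s=monitor.get_state();q=s['orientation']
from scipy.spatial.transform import Rotation as Ro
print('tool shift',Ro.from_quat([*q[1:],q[0]]).inv().apply(P-s['tcp_pos'])*1000)
# stack top and tongue axis
print('stack',onz(c,(269,234),.088),pt(c,d,(269,234)))
print('tongue end',onz(c,(250,84),.028),onz(c,(292,84),.028))
E
```

```text
[[[43.5 44.5 28.6]]]
[0.50723575 0.35589815 0.04      ] [0.50746859 0.35596484 0.03850372]
[0.4797 0.3461 0.04  ]
[0.5348 0.3658 0.04  ]
[0.4983 0.3813 0.04  ]
[0.5166 0.3292 0.04  ]
tool shift [ -8.76700595 182.79819469  69.50862625]
stack [0.53798818 0.26788473 0.088     ] [0.53815494 0.26721115 0.0861761 ]
tongue end [0.47598977 0.384002   0.028     ] [0.51383446 0.39756771 0.028     ]
```

```bash
python3 plan.py .506 .356 .12 110 50 
```

```text
t 6.78 pos [0.5393 0.2926 0.2224] zyaw 109.73 ydown [-0.0017  0.0047 -1.    ] F [ 0.2  0.7 -0.6] gap 0.0854
-4.0 41.1 28.2 -0.3 -0.3 -0.0; -3.8 41.0 28.4 -0.0 -0.0 -0.0; -1.9 20.5 14.2 -0.0 0.0 0.0; 
end [0.506 0.356 0.12 ]
```

>>> drive_tool:
  plan: "1 -5 0 40 -0.3 -0.3 0; 1 -5 20 30 0 0 0; 1 0 45 0 0 0 0; 1 0 38 0 0 0 0; 1 0 0 0 0 0 0; 1 0 0 0 0 0 0"

```text
clock: 7.52
tcp_pos: [0.51, 0.3516, 0.1194]
orientation: [-0.697, 0.697, 0.122, -0.119]
wrist_force: [0.0, 0.2, 1.3]
finger_gap: 0.0856
```

```bash
python3 plan.py .506 .356 .034 110 20;  python3 - <<'E'
from h import *
for n in ['wrist']:
    c,im,d=grab(n); save(n+'7.png',im); np.savez(n+'7.npz',im=im,d=d,R=c['R'],t=c['t']); 
E
```

```text
t 7.53 pos [0.51   0.3516 0.1194] zyaw 109.59 ydown [ 3.6e-03  3.0e-04 -1.0e+00] F [0.  0.2 1.3] gap 0.0856
-0.6 19.9 1.3 0.1 -0.4 0.2; -0.5 20.0 1.3 0.0 -0.0 -0.0; -0.5 20.0 1.3 0.0 0.0 0.0; -0.5 20.0 1.3 0.0 0.0 0.0; -0.1 5.6 0.4 0.0 0.0 0.0; 
end [0.506 0.356 0.034]
```

View pics/wrist7.png

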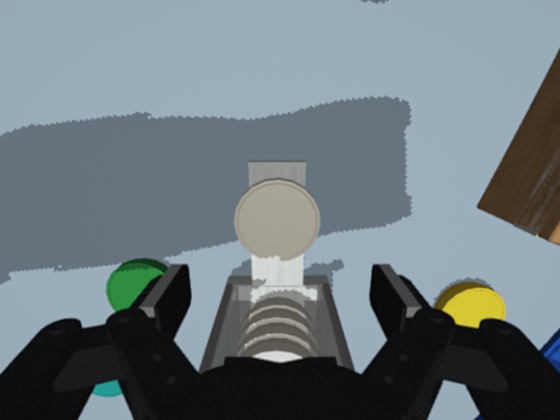

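```bash
python3 - <<'E'
from h import *
z=np.load('wrist7.npz');d=z['d'];c=dict(cams.calibration('wrist'));c['R']=z['R'];c['t']=z['t']
P=onz(c,(277.5,219),.040);print(P,pt(c,d,(277,219)))
for uv in [(234.5,219),(320,219),(277.5,179),(277.5,260)]: print(onz(c,uv,.04).round(4))
from scipy.spatial.transform import Rotation as Ro
s=monitor.get_state();q=s['orientation'];R=Ro.from_quat([*q[1:],q[0]])
print(R.inv().apply(P-s['tcp_pos'])*1000)
c=cams.calibration('top')
for n,(u,v) in dict(green=(173,352),yellow=(110,134)).items():
    G=onz(c,(150+u/3,140+v/3),.014); print(n,G, R.inv().apply(G-P)*1000)
E
```

```text
[0.50648313 0.35817703 0.04      ] [0.50631006 0.35761264 0.03856623]
[0.4788 0.3484 0.04  ]
[0.5338 0.3679 0.04  ]
[0.4973 0.3843 0.04  ]
[0.5167 0.3292 0.04  ]
[-1.32587071 79.36540434  7.4985338 ]
green [0.42054919 0.24812529 0.014     ] [-117.94234704   25.68055349  -74.84742832]
yellow [0.69595574 0.32086197 0.014     ] [165.90950998  26.65490036 -98.65006921]
```

>>> drive_tool:
  plan: "1 -1 25 3 0 -0.4 0; 1 0 25 2 0 0 0; 1 0 20 1 0 0 0; 1 0 10 0 0 0 0; 1 0 4 0 0 0 0; 1 0 0 0 0 0 0"

```text
clock: 8.32
tcp_pos: [0.516, 0.359, 0.0446]
orientation: [0.698, -0.695, -0.129, 0.114]
wrist_force: [0.7, 0.1, 0.0]
finger_gap: 0.0853
```

```bash
python3 plan.py .5065 .357 .034 110 20;  python3 - <<'E'
from h import *
for n in ['wrist','side']:
    c,im,d=grab(n); save(n+'8.png',im); np.savez(n+'8.npz',im=im,d=d,R=c['R'],t=c['t']); 
    if n=='side': save('side8c.png',cv2.resize(im[200:380,170:370],None,fx=3,fy=3,interpolation=cv2.INTER_CUBIC))
E
```

```text
t 8.32 pos [0.516  0.359  0.0446] zyaw 109.83 ydown [ 0.0197  0.0084 -0.9998] F [0.7 0.1 0. ] gap 0.0853
-9.8 10.4 1.3 -0.1 -0.2 1.2; 
end [0.506 0.357 0.034]
```

View pics/wrist8.png

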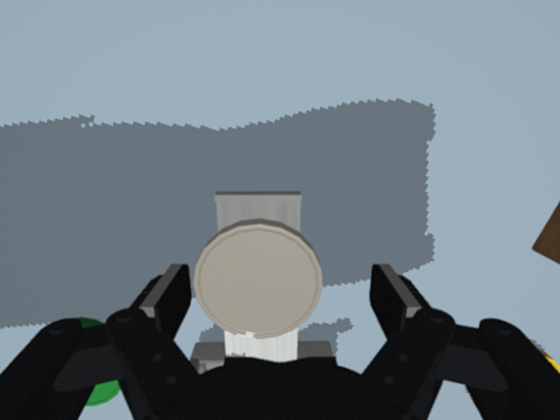

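View pics/side8c.png

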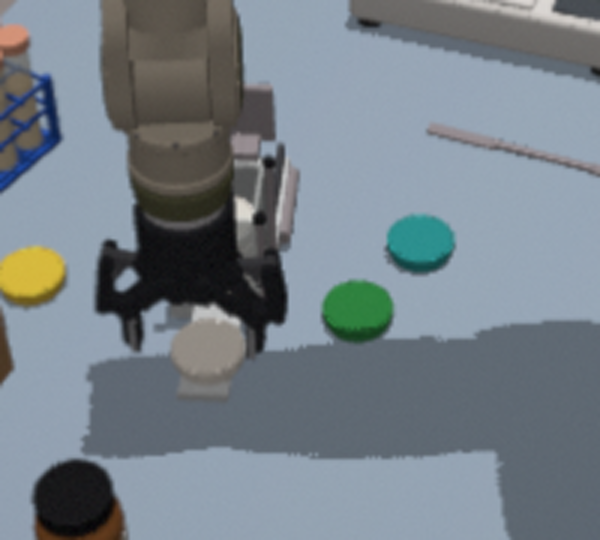

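>>> drive_tool:
  plan: "1 -9 4 1 0 0 1.2; 1 0 4 0 0 0 0; 1 0 2 0 0 0 0; 1 0 0 0 0 0 0"

```text
clock: 8.93
tcp_pos: [0.5071, 0.3572, 0.0349]
orientation: [0.697, -0.696, -0.122, 0.122]
wrist_force: [-0.7, -0.5, 0.1]
finger_gap: 0.0856
```

```bash
python3 plan.py .5065 .357 .034 110 20;  python3 - <<'E'
from h import *
for n in ['wrist']:
    c,im,d=grab(n); save(n+'9.png',im); np.savez(n+'9.npz',im=im,d=d,R=c['R'],t=c['t']); 
E
```

```text
t 8.93 pos [0.5071 0.3572 0.0349] zyaw 109.85 ydown [ 2.0e-04  1.6e-03 -1.0e+00] F [-0.7 -0.5  0.1] gap 0.0856
-0.6 0.9 0.0 -0.1 -0.2 0.0; 
end [0.506 0.357 0.034]
```

View pics/wrist9.png

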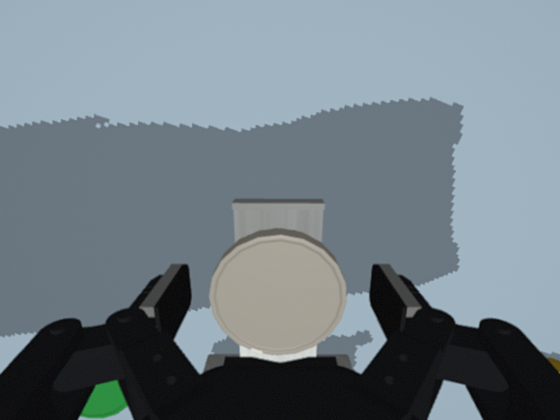

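>>> drive_tool:
  plan: "0.5 0 0 0 0 0 0; 0.4 0 0 0 0 0 0; 0.3 0 0 0 0 0 0; 0 0 0 0 0 0 0; -1 0 0 0 0 0 0; -1 0 0 0 0 0 0; -1 0 0 0 0 0 0"
  grip_force: 25

```text
clock: 9.85
tcp_pos: [0.5074, 0.3574, 0.0354]
orientation: [0.697, -0.696, -0.122, 0.121]
wrist_force: [-1.0, 0.3, 0.3]
finger_gap: 0.0587
```

```bash
python3 plan.py .5065 .357 .034 110 20;  python3 - <<'E'
from h import *
for n in ['wrist']:
    c,im,d=grab(n); save(n+'10.png',im); np.savez(n+'10.npz',im=im,d=d,R=c['R'],t=c['t']); 
E
```

```text
t 9.85 pos [0.5074 0.3574 0.0354] zyaw 109.84 ydown [ 9.0e-04  2.1e-03 -1.0e+00] F [-1.   0.3  0.3] gap 0.0587
-1.0 1.4 -0.0 -0.1 -0.2 0.1; 
end [0.506 0.357 0.034]
```

View pics/wrist10.png

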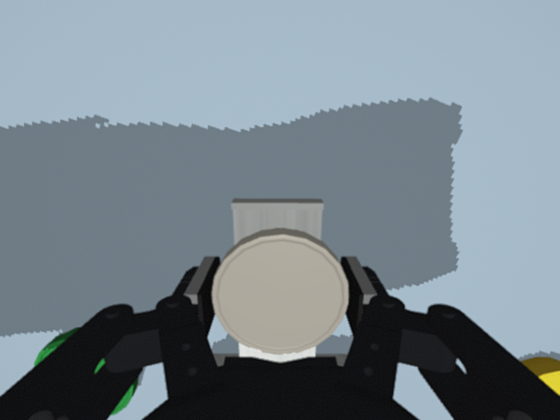

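```bash
python3 - <<'E'
from h import *
z=np.load('wrist10.npz');im,d=z['im'],z['d'];c=dict(cams.calibration('wrist'));c['R']=z['R'];c['t']=z['t']
for r in range(252,312,6):
    print(r,[ '%d:%.0f'%(u,1000*pt(c,d,(u,r))[2]) for u in [186,192,198,202,206,210,214,250,280,346,350,354,358,362,368]])
save('w10c.png',cv2.resize(im[210:350,150:410],None,fx=3,fy=3,interpolation=cv2.INTER_CUBIC))
E
```

```text
252 ['186:-1', '192:-1', '198:-0', '202:-1', '206:-0', '210:-0', '214:-0', '250:38', '280:38', '346:-1', '350:-1', '354:-1', '358:-1', '362:-0', '368:-1']
258 ['186:-0', '192:-1', '198:-1', '202:-0', '206:23', '210:24', '214:24', '250:39', '280:39', '346:24', '350:24', '354:24', '358:-1', '362:-1', '368:-1']
264 ['186:-1', '192:-1', '198:-0', '202:29', '206:30', '210:30', '214:30', '250:38', '280:38', '346:30', '350:29', '354:30', '358:30', '362:-0', '368:-1']
270 ['186:-0', '192:28', '198:36', '202:36', '206:36', '210:36', '214:32', '250:38', '280:39', '346:32', '350:36', '354:35', '358:35', '362:36', '368:29']
276 ['186:34', '192:34', '198:41', '202:42', '206:41', '210:40', '214:35', '250:38', '280:39', '346:34', '350:40', '354:41', '358:42', '362:42', '368:34']
282 ['186:39', '192:46', '198:46', '202:46', '206:46', '210:40', '214:39', '250:38', '280:38', '346:39', '350:41', '354:45', '358:47', '362:46', '368:46']
288 ['186:45', '192:51', '198:51', '202:51', '206:47', '210:41', '214:39', '250:38', '280:39', '346:39', '350:41', '354:47', '358:51', '362:51', '368:51']
294 ['186:55', '192:55', '198:55', '202:54', '206:48', '210:41', '214:39', '250:38', '280:39', '346:39', '350:42', '354:48', '358:53', '362:55', '368:55']
300 ['186:61', '192:55', '198:55', '202:54', '206:48', '210:43', '214:39', '250:38', '280:38', '346:40', '350:43', '354:49', '358:54', '362:55', '368:55']
306 ['186:64', '192:64', '198:55', '202:55', '206:49', '210:44', '214:39', '250:38', '280:38', '346:39', '350:43', '354:50', '358:55', '362:55', '368:64']
```

View pics/w10c.png

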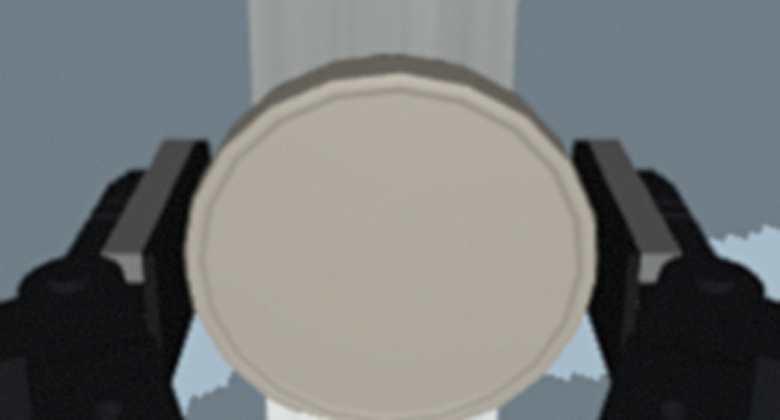

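>>> drive_tool:
  plan: "0.7 0 0 0 0 0 0; 0.7 0 0 0 0 0 0; 0.7 -0.5 -3 0 0 0 0; 0.7 0 -3 0 0 0 0; 0.3 0 0 0 0 0 0; -1 0 0 0 0 0 0; -1 0 0 0 0 0 0; -1 0 0 0 0 0 0"

```text
clock: 10.9
tcp_pos: [0.5071, 0.3572, 0.042]
orientation: [0.697, -0.696, -0.122, 0.121]
wrist_force: [0.0, -0.4, 0.8]
finger_gap: 0.0588
```

```bash
python3 plan.py .5065 .357 .040 110 20;  python3 - <<'E'
from h import *
for n in ['wrist']:
    c,im,d=grab(n); save(n+'11.png',cv2.resize(im[210:350,150:410],None,fx=3,fy=3,interpolation=cv2.INTER_CUBIC)) 
    for r in range(246,270,3):
        print(r,[ '%d:%.0f'%(u,1000*pt(c,d,(u,r))[2]) for u in [202,206,210,214,250,280,346,350,354,358]])
E
```

```text
t 10.9 pos [0.5071 0.3572 0.042 ] zyaw 109.84 ydown [ 0.0013  0.0022 -1.    ] F [ 0.  -0.4  0.8] gap 0.0588
-0.6 2.0 -0.0 -0.1 -0.2 0.1; 
end [0.506 0.357 0.04 ]
246 ['202:-1', '206:-0', '210:-1', '214:-1', '250:39', '280:39', '346:-0', '350:-1', '354:-1', '358:-0']
249 ['202:-1', '206:-0', '210:-1', '214:-1', '250:39', '280:38', '346:-0', '350:-0', '354:-1', '358:-1']
252 ['202:-0', '206:-1', '210:-0', '214:-1', '250:39', '280:39', '346:-1', '350:-0', '354:-1', '358:-0']
255 ['202:-0', '206:-1', '210:-0', '214:-0', '250:38', '280:38', '346:-0', '350:-1', '354:-1', '358:-1']
258 ['202:-1', '206:30', '210:30', '214:30', '250:39', '280:39', '346:30', '350:30', '354:30', '358:-1']
261 ['202:32', '206:34', '210:34', '214:33', '250:38', '280:39', '346:33', '350:33', '354:34', '358:32']
264 ['202:36', '206:37', '210:37', '214:37', '250:39', '280:38', '346:36', '350:36', '354:37', '358:37']
267 ['202:39', '206:39', '210:39', '214:39', '250:38', '280:38', '346:38', '350:39', '354:39', '358:40']
```

View pics/wrist11.png

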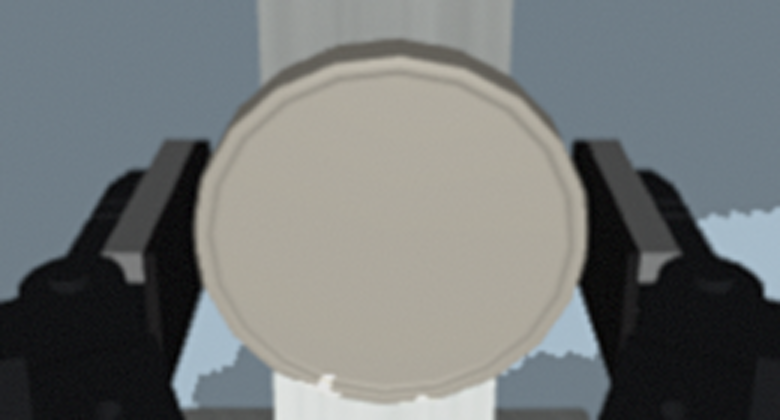

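>>> drive_tool:
  plan: "-1 0 -5 0 0 0 0; -1 0 -10 0 0 0 0; -1 0 -20 0 0 0 0; -1 0 -30 0 0 0 0; -1 0 -30 0 0 0 0; -1 0 -30 0 0 0 0; -1 0 -30 0 0 0 0; -1 0 -10 0 0 0 0"

```text
clock: 11.95
tcp_pos: [0.5062, 0.3565, 0.2149]
orientation: [0.697, -0.696, -0.122, 0.121]
wrist_force: [0.1, -0.7, -1.2]
finger_gap: 0.059
```

```bash
python3 plan.py .4975 -.2275 .21 110 40 ;  python3 - <<'E'
from h import *
for n in ['wrist','side']:
    c,im,d=grab(n); save(n+'12.png',im if n=='wrist' else cv2.resize(im[140:340,190:410],None,fx=3,fy=3,interpolation=cv2.INTER_CUBIC)) 
E
```

```text
t 11.95 pos [0.5062 0.3565 0.2149] zyaw 109.84 ydown [ 8.e-04  2.e-03 -1.e+00] F [ 0.1 -0.7 -1.2] gap 0.059
-14.1 0.3 -37.4 -0.1 -0.2 0.1; -14.2 0.3 -37.4 -0.0 -0.0 -0.0; -14.2 0.3 -37.4 -0.0 -0.0 -0.0; -14.2 0.3 -37.4 -0.0 -0.0 -0.0; -14.2 0.3 -37.4 -0.0 -0.0 -0.0; -14.2 0.3 -37.4 -0.0 -0.0 -0.0; -14.2 0.3 -37.4 -0.0 -0.0 -0.0; -14.2 0.3 -37.4 -0.0 -0.0 -0.0; 
end [0.501 0.037 0.212]
```

View pics/wrist12.png

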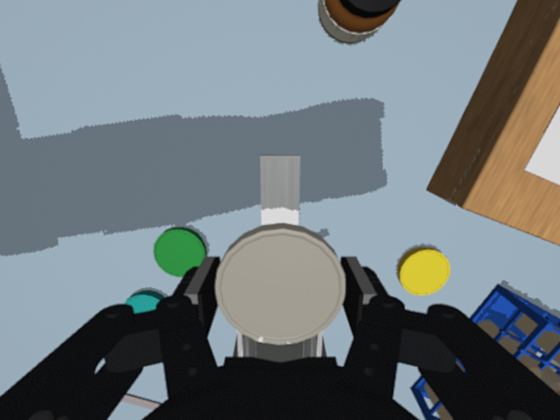

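View pics/side12.png

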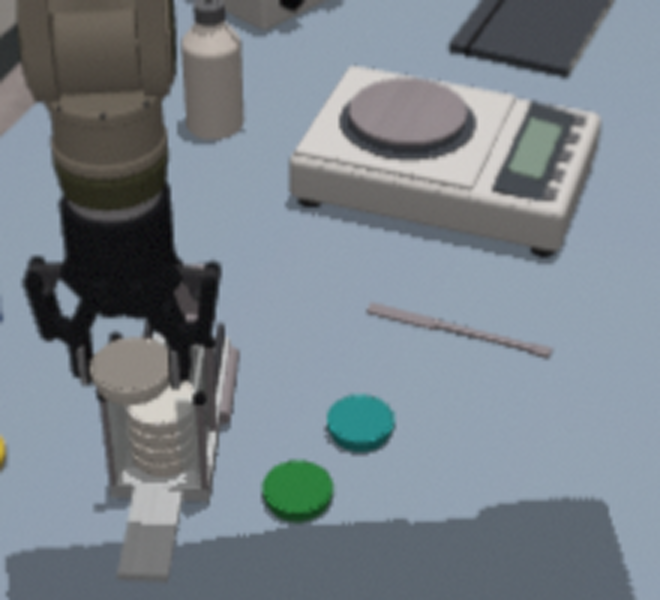

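>>> drive_tool:
  plan: "-1 -5 0 -14 0 0 0; -1 -10 0 -28 0 0 0; -1 -15 0 -40 0 0 0; -1 -15 0 -42 0 0 0; -1 -15 0 -42 0 0 0; -1 -15 0 -42 0 0 0; -1 -15 0 -42 0 0 0; -1 -15 0 -42 0 0 0"

```text
clock: 13.05
tcp_pos: [0.498, 0.0328, 0.2012]
orientation: [-0.696, 0.697, 0.116, -0.13]
wrist_force: [1.1, -0.3, -0.3]
finger_gap: 0.0591
```

```bash
python3 plan.py .4975 -.2275 .20 110 40 
```

```text
t 13.05 pos [0.498  0.0328 0.2012] zyaw 110.05 ydown [-0.0203 -0.0047 -0.9998] F [ 1.1 -0.3 -0.3] gap 0.0591
-13.8 0.4 -37.6 -0.1 0.1 -1.2; -13.8 0.2 -37.6 0.0 0.0 -0.0; -13.8 0.2 -37.6 0.0 0.0 -0.0; -13.8 0.2 -37.6 0.0 -0.0 -0.0; -13.8 0.2 -37.6 0.0 0.0 0.0; -13.8 0.2 -37.6 0.0 0.0 -0.0; -7.0 0.1 -19.1 0.0 0.0 0.0; 
end [ 0.498 -0.228  0.2  ]
```

>>> drive_tool:
  plan: "-1 -14 0 -38 0 0 -1; -1 -14 0 -38 0 0 0; -1 -14 0 -38 0 0 0; -1 -14 0 -38 0 0 0; -1 -12 0 -32 0 0 0; -1 -8 0 -22 0 0 0; -1 -4 0 -10 0 0 0; -1 0 0 0 0 0 0"

```text
clock: 14.05
tcp_pos: [0.4835, -0.2095, 0.189]
orientation: [0.701, -0.693, -0.112, 0.127]
wrist_force: [0.2, -0.3, -0.4]
finger_gap: 0.0589
```

```bash
python3 plan.py .4975 -.2275 .13 110 20 ;  python3 - <<'E'
from h import *
for n in ['wrist','side']:
    c,im,d=grab(n); save(n+'13.png',im if n=='wrist' else cv2.resize(im[120:320,190:410],None,fx=3,fy=3,interpolation=cv2.INTER_CUBIC)) 
E
```

```text
t 14.05 pos [ 0.4835 -0.2095  0.189 ] zyaw 109.46 ydown [-0.0231  0.0084 -0.9997] F [ 0.2 -0.3 -0.4] gap 0.0589
2.6 18.5 -7.1 -0.9 -0.5 -1.1; 2.2 18.7 -6.9 -0.0 -0.0 -0.0; 2.2 18.7 -6.9 0.0 -0.0 -0.0; 0.4 3.0 -1.1 -0.0 -0.0 -0.0; 
end [ 0.498 -0.228  0.13 ]
```

View pics/wrist13.png

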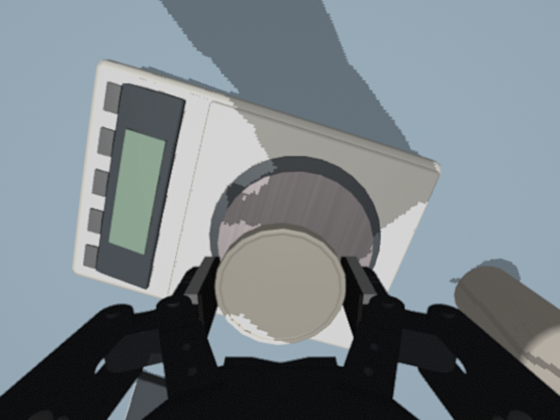

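View pics/side13.png

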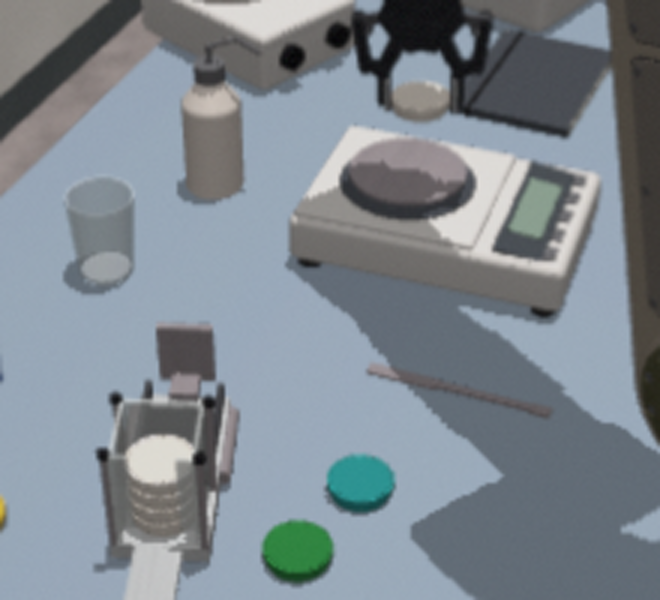

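```bash
python3 - <<'E'
from h import *
c=cams.calibration('side'); print(onz(c,(190+411/3-.3,140+112/3-.3),.084))
E
```

```text
[ 0.49397645 -0.2225814   0.084     ]
```

>>> drive_tool:
  plan: "-1 3 10 -7 -0.9 -0.5 -1.1; -1 2 15 -7 0 0 0; -1 2 15 -7 0 0 0; -1 0 10 -2 0 0 0; -1 0 5 0 0 0 0; -1 0 0 0 0 0 0"

```text
clock: 14.9
tcp_pos: [0.4987, -0.2248, 0.1305]
orientation: [0.697, -0.695, -0.125, 0.125]
wrist_force: [-0.6, 0.6, -0.0]
finger_gap: 0.0586
```

```bash
python3 plan.py .4975 -.2275 .103 110 10 
```

```text
t 14.9 pos [ 0.4987 -0.2248  0.1305] zyaw 110.34 ydown [-0.0011  0.0019 -1.    ] F [-0.6  0.6 -0. ] gap 0.0586
-0.7 9.9 -0.8 -0.1 0.3 -0.0; -0.7 9.9 -0.8 -0.0 -0.0 -0.0; -0.6 7.7 -0.6 0.0 -0.0 -0.0; 
end [ 0.498 -0.228  0.103]
```

>>> drive_tool:
  plan: "-1 0 9 -1 0 0 0; -1 0 7 0 0 0 0; -1 0 5 0 0 0 0; -1 0 2 0 0 0 0; -1 0 0 0 0 0 0"

```text
clock: 15.52
tcp_pos: [0.4993, -0.226, 0.1067]
orientation: [0.696, -0.696, -0.125, 0.125]
wrist_force: [-1.1, 0.3, 0.0]
finger_gap: 0.059
```

```bash
python3 plan.py .4975 -.2275 .1022 110 10;  python3 - <<'E'
from h import *
for n in ['side']:
    c,im,d=grab(n); save(n+'14.png',cv2.resize(im[140:240,270:400],None,fx=5,fy=5,interpolation=cv2.INTER_CUBIC)) 
E
```

```text
t 15.53 pos [ 0.4993 -0.226   0.1067] zyaw 110.33 ydown [-1.0e-04  1.2e-03 -1.0e+00] F [-1.1  0.3  0. ] gap 0.059
-2.2 4.5 -0.8 -0.1 0.3 0.0; 
end [ 0.498 -0.228  0.102]
```

View pics/side14.png

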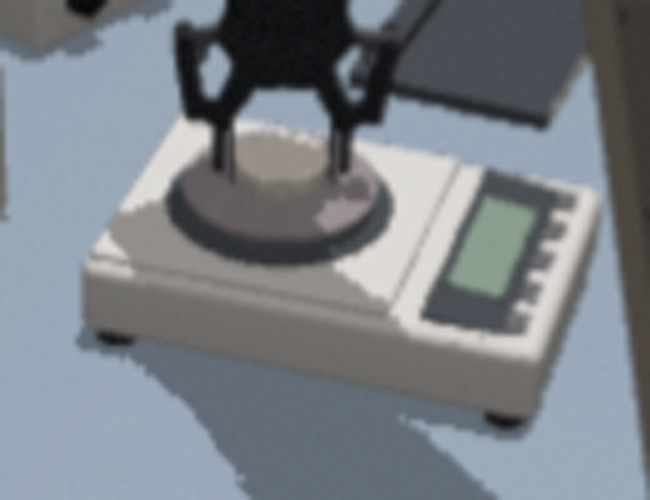

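```bash
python3 - <<'E'
from h import *
c=cams.calibration('side'); print(onz(c,(270+285/5,140+160/5),.1047),proj(c,[[.499,-.226,.1047],[.4975,-.2275,.084]]))
E
```

```text
[ 0.49266857 -0.21976013  0.1047    ] [[325.76135899 170.58985103]
 [326.17218942 176.01023146]]
```

>>> drive_tool:
  plan: "-1 -1 1.5 0 0 0 0; -1 0 1.5 0 0 0 0; -1 0 0 0 0 0 0"

```text
clock: 15.95
tcp_pos: [0.4987, -0.2266, 0.1042]
orientation: [0.696, -0.696, -0.125, 0.124]
wrist_force: [-0.8, 0.1, -0.8]
finger_gap: 0.0589
```

```bash
python3 plan.py .4975 -.2275 .1022 110 10
```

```text
t 15.95 pos [ 0.4987 -0.2266  0.1042] zyaw 110.33 ydown [ 9.e-04  6.e-04 -1.e+00] F [-0.8  0.1 -0.8] gap 0.0589
-1.4 2.0 -0.5 -0.0 0.3 0.1; 
end [ 0.498 -0.228  0.102]
```

>>> drive_tool:
  plan: "-1 0 1 0 0 0 0; -1 0 1 0 0 0 0; -1 0 0 0 0 0 0"

```text
clock: 16.32
tcp_pos: [0.4988, -0.2266, 0.1022]
orientation: [0.696, -0.696, -0.125, 0.124]
wrist_force: [-0.1, -0.9, -0.4]
finger_gap: 0.0592
```

```bash
python3 plan.py .4975 -.2275 .1022 110 10; python3 - <<'E'
from h import *
for n in ['side','wrist']:
    c,im,d=grab(n)
    if n=='wrist':
        save('wrist15.png',im)
        print([ '%d,%d:%.1f'%(u,v,1000*pt(c,d,(u,v))[2]) for u,v in [(250,280),(280,260),(280,300),(310,280),(280,200),(250,205),(310,205)]])
print(np.mean([monitor.get_state()['wrist_force'] for _ in range(3)],0))
E
```

```text
t 16.32 pos [ 0.4988 -0.2266  0.1022] zyaw 110.33 ydown [ 1.2e-03  4.0e-04 -1.0e+00] F [-0.1 -0.9 -0.4] gap 0.0592
-1.5 -0.0 -0.4 0.0 0.3 0.1; 
end [ 0.498 -0.228  0.102]
['250,280:98.9', '280,260:98.7', '280,300:98.7', '310,280:98.4', '280,200:83.8', '250,205:83.9', '310,205:83.3']
[-0.35026382 -0.14893681 -0.11191422]
```

View pics/wrist15.png

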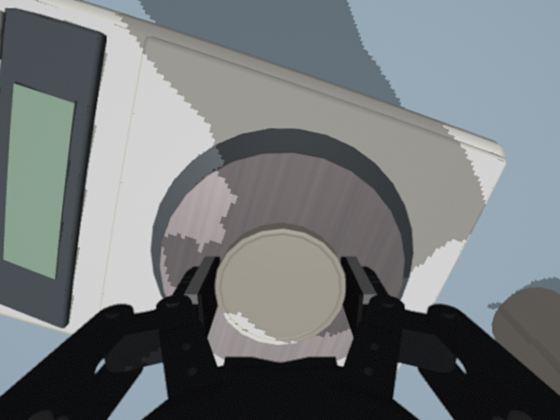

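>>> drive_tool:
  plan: "-1 0 0.7 0 0 0 0; -1 0 0 0 0 0 0; -1 0 0 0 0 0 0"

```text
clock: 16.8
tcp_pos: [0.4988, -0.2267, 0.102]
orientation: [-0.696, 0.696, 0.125, -0.124]
wrist_force: [-0.2, 0.1, 1.6]
finger_gap: 0.0593
```

```bash
python3 plan.py .4975 -.2275 .1022 110 10
```

```text
t 16.8 pos [ 0.4988 -0.2267  0.102 ] zyaw 110.34 ydown [ 1.5e-03  2.0e-04 -1.0e+00] F [-0.2  0.1  1.6] gap 0.0593
-1.5 -0.2 -0.3 0.0 0.3 0.1; 
end [ 0.498 -0.228  0.102]
```

>>> drive_tool:
  plan: "0.5 0 0 0 0 0 0; 0.6 0 0 0 0 0 0; 0.8 0 0 0 0 0 0; 1 0 0 0 0 0 0; 1 0 0 0 0 0 0"

```text
clock: 17.42
tcp_pos: [0.4989, -0.2267, 0.1017]
orientation: [-0.696, 0.696, 0.125, -0.124]
wrist_force: [-0.9, 0.3, 0.4]
finger_gap: 0.0853
```

```bash
python3 plan.py .4975 -.2275 .2 110 30; python3 - <<'E'
from h import *
c,im,d=grab('wrist')
save('wrist16.png',im)
E
```

```text
t 17.43 pos [ 0.4989 -0.2267  0.1017] zyaw 110.33 ydown [ 1.5e-03  2.0e-04 -1.0e+00] F [-0.9  0.3  0.4] gap 0.0853
-0.4 -30.0 -0.1 0.0 0.3 0.1; -0.5 -30.0 -0.1 0.0 0.0 0.0; -0.5 -30.0 -0.1 0.0 0.0 0.0; -0.1 -8.3 -0.0 0.0 0.0 0.0; 
end [ 0.498 -0.228  0.2  ]
```

View pics/wrist16.png

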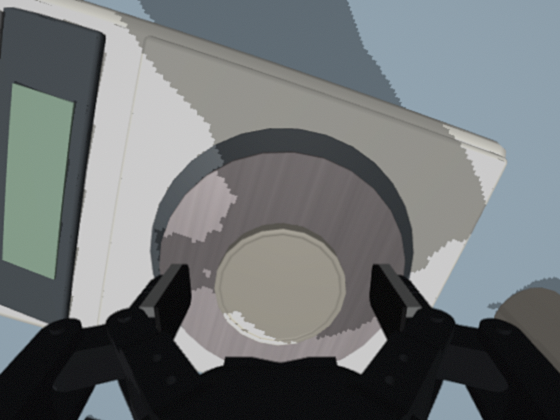

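Released with the fingers clear on both sides (dish at about (280,287)). I'm now retreating straight up, then checking.

>>> drive_tool:
  plan: "1 0 -10 0 0 0 0; 1 0 -25 0 0 0 0; 1 0 -30 0 0 0 0; 1 0 -30 0 0 0 0; 1 0 -30 0 0 0 0; 1 0 -20 -30 0 0 0; 1 0 0 -40 0 0 0; 1 0 0 -40 0 0 0"

```text
clock: 18.48
tcp_pos: [0.5377, -0.3296, 0.2586]
orientation: [-0.694, 0.697, 0.128, -0.124]
wrist_force: [0.4, 0.6, 1.3]
finger_gap: 0.0853
```

>>> drive_tool:
  plan: "1 0 0 0 0 0 0; 1 0 0 0 0 0 0"

```text
clock: 18.73
tcp_pos: [0.538, -0.3318, 0.259]
orientation: [-0.694, 0.697, 0.127, -0.123]
wrist_force: [0.3, -0.7, -0.3]
finger_gap: 0.0853
```

```bash
python3 - <<'E'
from h import *
s=monitor.get_state();print(s['clock'],s['tcp_pos'],np.abs(s['qvel']).max(),s['wrist_force'])
for n in ['wrist','side','top']:
    c,im,d=grab(n); np.savez(n+'17.npz',im=im,d=d,R=c['R'],t=c['t']); save(n+'17.png',im if n!='side' else cv2.resize(im[120:320,190:410],None,fx=3,fy=3,interpolation=cv2.INTER_CUBIC))
E
```

```text
18.725 [ 0.53798009 -0.33181395  0.25900046] 0.015410963374961215 [ 0.32685958 -0.71659499 -0.32098351]
```

View pics/wrist17.png

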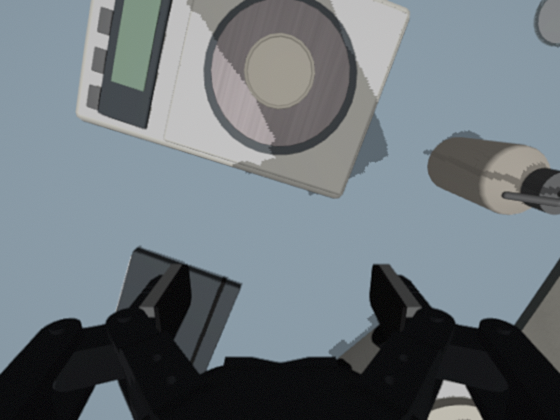

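View pics/side17.png

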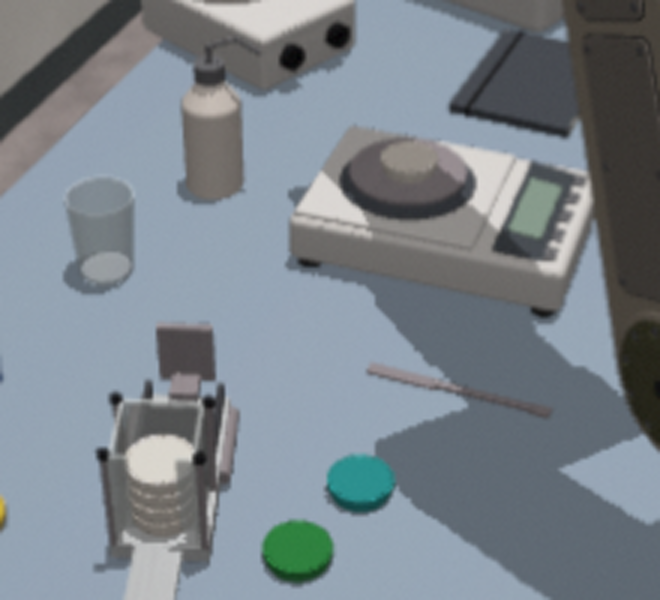

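```bash
python3 - <<'E'
from h import *
z=np.load('wrist17.npz');d=z['d'];c=dict(cams.calibration('wrist'));c['R']=z['R'];c['t']=z['t']
a=onz(c,(279.5,71),.100);b=onz(c,(281,74),.084);print('dish',a,'pan',b,'off',np.hypot(*(a-b)[:2]))
print([round(1000*pt(c,d,uv)[2],1) for uv in [(260,71),(280,55),(280,90),(300,71)]])
a0,a1=np.load('side0.npz')['im'].astype(int),np.load('side17.npz')['im'].astype(int)
print('plate region diff',np.abs(a0-a1)[226:258,240:264].mean())
job.hand_in()
E
```

```text
dish [ 0.49982696 -0.22766829  0.1       ] pan [ 0.50123153 -0.22751512  0.084     ] off 0.0014128936722848963
[np.float64(98.0), np.float64(98.7), np.float64(98.3), np.float64(98.3)]
plate region diff 8.1953125
the job is handed in; nothing more can be done
```

The job is handed in: one dish was dispensed and stands in the middle of the balance pan. The clock read about 19 s of the 54 s allowed.

**What I did**
- I pushed the slide to its stop with the closed fingers, and the wrist force rose to about 54 N there. The bottom dish came out onto the tongue.
- I backed off so the slide sprang home. The side picture showed it back in its starting place with the other four dishes dropped down.
- I gripped the dish, then let go and regripped about 6 mm higher so the fingertips would stay clear of the pan. I carried it level, lowered it until first contact at about 1.6 N, then opened the fingers and moved away upward.

**Last checks before hand-in**
- **Position:** the dish centre was about 1.5 mm from the pan's middle in the wrist view.
- **Level:** its lid read 98.0–98.7 mm at four points, so it stands level. That is about 1.5 mm under the nominal 100 mm, the same bias the depth readings showed elsewhere.
- **Rest of the scene:** four dishes were in the magazine. The beaker, wash bottle, spatula and logbook looked unmoved in the last side picture. The jar was out of that picture; I never went near it.
- **Robot:** the arm was clear of everything and still.

**What disagreed**
- **Drift:** the tool drifted up by about 15 mm and sideways by about 10 mm while pushing, and sideways by about 10 mm on the way down to the dish. I corrected each one.
- **Pan position:** the side camera put the pan about 6 mm from where the top camera did. It showed the same shift for the dish, so the placing relative to the pan was unaffected.
- **Slide home:** in my last script the pixel difference at the push plate averaged 8 grey levels. I put that down to changed shadows, since the plate looked unmoved by eye.

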